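# Spread a snap ring onto a locked feed-roller axle

### The job

Lock the shaft of the green roller unit by sliding its red knob all the way to the end stop at the hub. Then pick up the snap-ring pliers by squeezing both handles fully, so that the ring on the tips is spread, and slip the ring level and without force down over the steel axle stub to the groove just above the brass washer. Finish holding it there: handles still squeezed and pliers in the gripper, ring spread around the groove and not pressed hard onto the washer, lock still home; leave the other things on the bench alone.

Things in the scene. Friction and masses are not known exactly. Their poses are not given: they have to be found in the camera images.
- unit: green cast feed-roller unit fixed to the table, block 40 mm tall, x +-70, y -140 to +90 mm; origin on the table. At x = 0, y = +45 mm an upright axle stub: hub disc 64 mm across (top at 48 mm), brass washer 36 across (top 51), groove 17 across (51 to 57), steel stub 20 across (57 to 79, top edge chamfered). Red shaft-lock knob at the -y end
- groove (a point): point on the stub's axis at mid-height of the groove, 54 mm above the table, 3 mm above the brass washer's top; axes as the unit's (z up along the stub)
- stub_top (a point): centre of the axle stub's top end, 79 mm above the table
- lock (a joint): travel of the shaft lock along the unit's +y (towards the stub), m: 0 = fully open, 0.060 = end stop where its bolt enters the hub (locked). It starts between 0 and 0.02, needs about 3 N, and stays where it is left
- lock_knob (a point): middle of the red lock knob's round head (24 mm across, top 12 mm above this point, 75 mm above the table; head underside about 5 mm below this point); moves with the knob; unit x = 0
- rest: wooden pliers rest fixed to the table, base 125 x 75 x 6 mm, with two cross ledges 16 mm thick at x = -47 and +47 mm (tops 34 mm above the table) on which the pliers lie; origin on the table under its middle, x along the pliers
- pliers: bent-tip snap-ring pliers lying flat, z up, 190 mm long, about 0.16 kg. Origin on the pivot axis, level with the ring's underside; x towards the ring. Orange handles at x = -108 to -26 mm, 14 mm tall, underside at z = 25. Jaws at z = 27 to 37 mm end at x = 52; pins at x = 47 go down to the snap ring, fixed on the tips, flat beyond them, clear above. Origin 9 mm above the table on the rest
- grip (a point): midway between the handles, at x = -48, z = +32 mm (mid-height of the handles) of the pliers, near the centre of mass; grip both here, closing along the pliers' y. Over both handles 42 mm here when free, 30 mm and parallel when fully squeezed; a spring resists with about 2 N (free) to 6 N (squeezed) on each handle
- ring (a point): centre of the steel snap ring, at x = +63, z = +1.5 mm of the pliers; 3 mm thick, 4 mm wide radially. Handles free: opening about 14 mm wide across the pliers, cannot pass the stub. Fully squeezed: round opening 29 mm across, outside 37 mm. x axis as the pliers'
- pliers_left (a joint): turn of the left handle, rad: 0 = free, ring small; 0.12 = handles fully squeezed against their stop, ring fully spread (the right handle always turns equally)
- spare_ring: bystander: loose spare steel ring, 34 mm across, flat on the table
- screwdriver: bystander: screwdriver lying on the table
- oil: bystander: grey oil bottle with red cap, 56 mm across, 150 mm tall
- offcut: bystander: wooden offcut, 200 x 60 x 30 mm
- wax_tin: bystander: blue tin, 76 mm across, 55 mm tall
- roller: bystander: black rubber roller standing on end, 40 mm across, 110 mm tall

How it is judged:
On the way, in this order (a step that is already met when the one before it is completed fails the run):
1. the shaft lock is slid home to its end stop (value of joint lock above 0.057 m), for 0.2 s.
2. the pliers are lifted off their rest in the gripper, handles squeezed, ring spread (value of joint pliers_left above 0.095 rad and distance of pliers from where it was at the start of the episode above 0.02 m and contact force between pliers and rest below 0.1 N and contact force between the fingers and pliers above 5 N), for 0.2 s.
At the end, for the whole second after the job is handed in: Lock within 5 mm of its stop; pliers in the gripper (over 5 N), squeezed (joint over 0.095 rad), off the rest; ring centre within 6 mm of the stub axis and 3.5 mm of the groove's mid-height, tilt under 8 degrees, still, under 12 N on the unit (value of joint lock above 0.055 m and value of joint pliers_left above 0.095 rad and contact force between the fingers and pliers above 5 N and horizontal distance between ring and groove below 0.006 m and z of ring in the frame of groove between -0.0035 and 0.0035 m and angle between pliers's own z axis and vertical below 0.14 rad and contact force between pliers and unit below 12 N and contact force between pliers and rest below 0.1 N and linear speed of pliers below 0.02 m/s); the arm keeps its last pose, push and grip.
It fails at once if a bystander is pushed more than 2 cm from its place (distance of any of spare_ring, screwdriver, oil, offcut, wax_tin, roller from where it was at the start of the episode above 0.02 m).
It fails at once if the pliers or ring are forced onto the unit with more than 35 N (contact force between pliers and unit above 35 N).
It also fails if it takes over 54 s, if anything falls off the work surface, if the arm or the gripper's body presses on something with over 40 N, if the wrist force passes 120 N, or if a joint passes its speed limit or range.

### The arm

A 6-joint arm with a two-finger parallel gripper is mounted at the origin on the work surface. World frame = base frame: x ahead of the robot, y to its left, z up, the work surface at z = 0. Lengths are in m, angles in rad, forces in N, time in s.
With the tool pointing down it reaches from about 0.35 to 0.975 m from the base axis. Payload 4.9 kg.
Tool frame: the origin (TCP) lies midway between the tips of the shut fingers; the grasp point (between the pads) lies 19 mm behind it (grasp_offset is the distance from the TCP to the grasp point, in m); z points along the fingers, y is the line along which they close (so a half turn about z gives the same grasp; the last joint's range is limited). The gripper opens to 85 mm and grips with 20 to 120 N. Pads are 22 mm wide; open, the fingers measure 114 mm over their backs; the gripper's body (76 mm by 85 mm) begins 54 mm behind the grasp point. The pads swing forward as they close: fully open they stand 13 mm farther back than shut.
Start: joints at [1.077, 0.053, 1.613, -0, 1.476, -0.119], TCP at [0.229, 0.582, 0.231] pointing down, gripper open.
Joint ranges: [-3.01, 3.01], [-1.01, 2.22], [0.06, 2.58], [-1.02, 4.17], [0.09, 2.62], [-3.14, 3.14]. Speed limits (rad/s): [2.57, 2.57, 3.14, 3.14, 3.14, 3.14].

### API

Orientations are given as a unit quaternion [x, y, z, w].
In Python, from plant import * gives the robot as it stands. Calls block until the motion is done:
- move_ptp(position, orientation): joint-space move of the TCP to a pose.
- servo_line(position, max_speed=0.15, orientation=None): straight line of the TCP; orientation=None keeps the orientation; max_speed is the mean speed in m/s.
- move_j(angles): joint-space move.
- move_gripper(opening, squeeze=None): finger opening in m; squeeze is the grip in N (None keeps the last); returns when the fingers have stopped.
- dwell(seconds).
- solve_ik(position, orientation): joint angles nearest the present ones, or None.
- state(): the state.
- snapshot(name): name is "side" or "top"; returns the picture (384x512x3 uint8, red, green, blue); there is no depth.
- get_calibration(name): a dict with "K" (3x3 intrinsics, pixels), "k1" (the pictures are not rectified: a ray, as slopes to the right and down, at radius r is drawn at 1 + k1 r^2 times it, then the intrinsics apply), "rvec" (rotation vector, rad) and "tvec" (3), from world to camera coordinates, as OpenCV has them. Camera axes: x right, y down, z forward; pixel columns grow to the right and rows downward; lengths in m; the calibration is good to about 2 mm. A picture is of the moment at which its call begins. get_calibration takes no time and is no camera call.
A pose or a line that the arm cannot do raises Unreachable and nothing moves.
- hand_in(): hands the job in; it is judged then, once.
Trained networks look in the newest picture that a camera, given by its name, has taken for a name from the list of things; names that differ only in an ending like _2 or _b are one class to them, and where a whole thing is asked for, a point or a joint stands for the part that bears it (a point fixed in the world has none). Each returns a list of dicts, best first, with "score" (0 to 1); they miss things now and then, are a little off and sometimes report something else, mostly with a low value. They report only what shows in the picture. A call takes as long as a camera call.
- boxes_of(camera, query): "at" ([column, row] in pixels, amid what is visible of it).
- cut_out(camera, query): "mask" (384x512 bool, what is visible of it) and "at" ([column, row] in pixels, amid what is visible of it).
- landmark_of(camera, query): "at" ([column, row] in pixels: a listed point, or the origin of a listed thing).
The state is a dict: "time_s": time; "joint_positions": joint angles; "dq": joint speeds; "tau": joint torques, N m; "tool_pos": TCP position; "orientation": TCP orientation; "wrist_force": force on the tool from outside, world axes, zero at the start; "moment": the same for the moment, N m; "gripper_width": finger opening in m; "grasp_force": force on a finger pad.
Only numpy, scipy, OpenCV 4.12 (cv2) and the standard library are available. Lean on these libraries where they do the work, as an engineer would, in place of code of your own. Each camera call takes 0.05 s, during which the arm holds its last target. There are 200 camera calls.

## Working session

There is one attempt and no reset: what is moved stays moved. The work goes in short steps, each a Python script; the robot and the scene stay as the last script left them, time stands still between calls to the robot, and variables do not carry over. Pictures are saved under pics/ and viewed, at most 10 in all, crops included, and the job is handed in when it is done.

```bash
ls; mkdir -p pics
cat > h.py <<'E'
from plant import *
import numpy as np, cv2
from scipy.optimize import least_squares
from scipy.spatial.transform import Rotation as R
def cam(n):
    c=get_calibration(n); return np.array(c["K"],float),float(c["k1"]),R.from_rotvec(np.ravel(c["rvec"])).as_matrix(),np.ravel(c["tvec"])
def proj(n,P):
    K,k,Rm,t=cam(n); p=np.atleast_2d(P)@Rm.T+t; s=p[:,:2]/p[:,2:]; s=s*(1+k*(s**2).sum(1,keepdims=True))
    return s*[K[0,0],K[1,1]]+[K[0,2],K[1,2]]
def tri(obs):
    f=lambda P:np.concatenate([(proj(n,P)[0]-a) for n,a in obs])
    r=least_squares(f,[0.6,0.1,0.05]); return r.x,np.abs(r.fun).max()
def onplane(n,a,z):
    return np.r_[least_squares(lambda q:proj(n,[q[0],q[1],z])[0]-a,[0.6,0.1]).x,z]
E
python3 - <<'E'
from h import *
im={n:snapshot(n) for n in("side","top")}
for n in im:
    cv2.imwrite(f"pics/{n}0.png",im[n][:,:,::-1]); K,k,Rm,t=cam(n); print(n,"cam pos",-Rm.T@t,K[0,0],k)
L={}
for q in ["groove","stub_top","lock_knob","unit","rest","pliers","grip","ring"]:
    o={}
    for n in im:
        r=landmark_of(n,q); o[n]=[(np.round(d["at"],1).tolist(),round(d["score"],2)) for d in r[:2]]
    print(q,o)
    if all(o.values()): print("   ",tri([(n,o[n][0][0]) for n in o]))
for q in ["spare_ring","screwdriver","oil","offcut","wax_tin","roller"]:
    r=landmark_of("top",q)
    if r: print(q,r[0]["at"],r[0]["score"],onplane("top",r[0]["at"],0.0))
print(state())
E
```

```text
pics
plant.py
side cam pos [ 0.16039209 -0.69951477  0.86874639] 348.6851711221658 0.028044332420266424
top cam pos [0.39010077 0.012314   1.0803752 ] 389.71368657467167 0.045609653111811914
groove {'side': [([278.0, 202.8], 0.71), ([235.0, 143.5], 0.56)], 'top': [([280.4, 170.7], 0.86)]}
    (array([ 0.63057106, -0.06638206,  0.06286316]), np.float64(2.9543968074464146))
stub_top {'side': [([283.5, 196.0], 0.9)], 'top': [([275.6, 166.6], 0.96)]}
    (array([ 0.64602725, -0.05575454,  0.07377561]), np.float64(0.018463187847714835))
lock_knob {'side': [([297.5, 237.0], 0.65)], 'top': [([334.5, 186.0], 0.64), ([383.2, 168.9], 0.23)]}
    (array([ 0.59259876, -0.21166806,  0.06655901]), np.float64(0.7849369326523288))
unit {'side': [([223.9, 178.4], 0.6), ([286.8, 223.9], 0.59)], 'top': [([296.1, 178.3], 0.96)]}
    (array([ 0.52530036, -0.06931109,  0.23678834]), np.float64(29.9869524586789))
rest {'side': [([223.6, 177.9], 0.56)], 'top': [([182.8, 212.3], 0.73), ([229.2, 250.2], 0.39)]}
    (array([ 0.54524154,  0.20340476, -0.01240179]), np.float64(1.6123339728296457))
pliers {'side'
[... 888 characters left out ...]
itions': array([ 1.07697869e+00,  5.27260766e-02,  1.61291819e+00, -1.66581824e-05,
        1.47597500e+00, -1.18987735e-01]), 'dq': array([ 2.10403210e-03, -3.36376137e-04,  6.56278616e-05, -7.81994493e-04,
       -1.00442320e-03,  1.95423367e-03]), 'tau': array([ 1.93353393e-03, -3.93641460e+01, -3.70484269e+01,  1.66009936e-04,
       -6.76818490e-05, -5.83611026e-06]), 'tool_pos': array([0.2288085 , 0.58158937, 0.23127651]), 'orientation': array([ 1.86318962e-01,  9.82489310e-01, -1.51864778e-05,  3.89223684e-06]), 'wrist_force': array([ 0.00467425, -0.57355718,  0.25190494]), 'moment': array([0.04916051, 0.0226397 , 0.02493002]), 'grasp_force': 0.0, 'gripper_width': 0.08541101008423985}
```

```bash
python3 -c "
import cv2
a=cv2.imread('pics/side0.png');b=cv2.imread('pics/top0.png')
cv2.imwrite('pics/s1.png',cv2.resize(a[120:270,180:380],None,fx=4,fy=4,interpolation=2))
cv2.imwrite('pics/t1.png',cv2.resize(b[110:270,140:360],None,fx=3.6,fy=3.6,interpolation=2))"
```

```text
(no output)
```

View pics/s1.png

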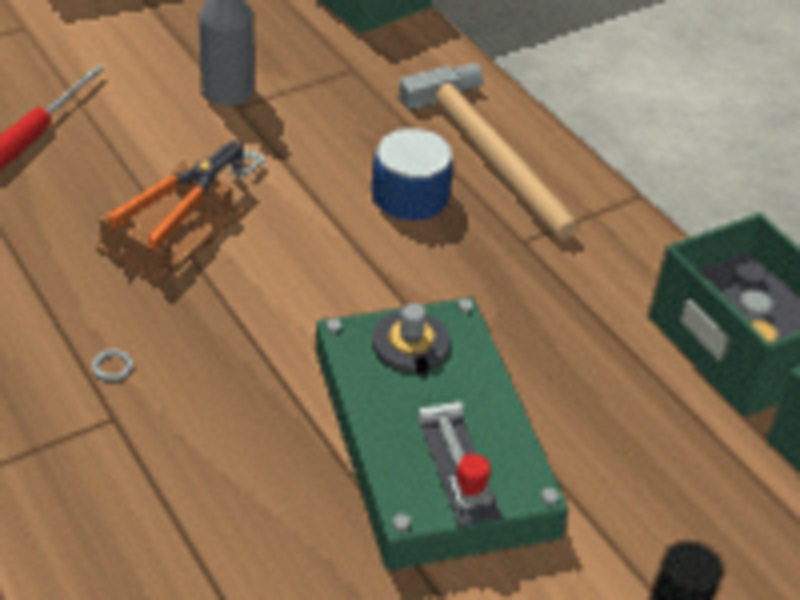

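View pics/t1.png

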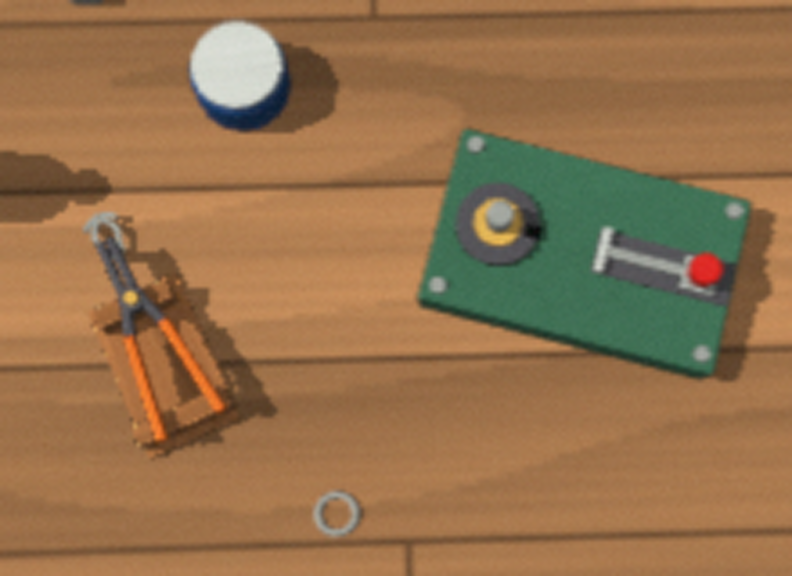

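The side crop shows the unit with its stub top at about (283,198) and the red knob at about (298,239). In the top crop the stub top is at about (278.6,169.4), the knob at (336,184.7), the pivot at (176,193) and the ring at (169,174). The networks are a few pixels off, so I'll refine with colour masks and the known geometry.

```bash
cat > fit.py <<'E'
from h import *
from scipy.optimize import minimize
HSV=lambda n,f:cv2.cvtColor(cv2.imread(f),cv2.COLOR_BGR2HSV)
def comp(m,near):
    k,l,s,c=cv2.connectedComponentsWithStats(m.astype(np.uint8)); 
    i=min((i for i in range(1,k) if s[i,4]>15),key=lambda i:np.hypot(*(c[i]-near))); return l==i,c[i]
def hullm(P,S=8):
    img=np.zeros((384*S//2,512*S//2),np.uint8); S=S//2
    q=cv2.convexHull(((P+0.5)*S-0.5).astype(np.float32)); cv2.fillConvexPoly(img,np.round(q*16).astype(np.int32),255,shift=4); return img
def xf(p,P):
    c,s=np.cos(p[2]),np.sin(p[2]); P=np.atleast_2d(P); return np.c_[p[0]+c*P[:,0]-s*P[:,1],p[1]+s*P[:,0]+c*P[:,1],P[:,2]]
BLK=np.array([[x,y,z] for x in(-.07,.07) for y in(-.14,.09) for z in(0,.04)])
def fit_unit(views,x0):
    T={}
    for n,f in views:
        h=HSV(n,f); m=(h[...,0]>50)&(h[...,0]<95)&(h[...,1]>70)
        m,c=comp(m,proj(n,xf(x0,[0,-.02,.03]))[0]); hp=cv2.convexHull(np.argwhere(m)[:,::-1].astype(np.float32))
        img=np.zeros(m.shape,np.uint8); cv2.fillConvexPoly(img,hp.astype(np.int32),1); T[n]=cv2.resize(img*255,None,fx=4,fy=4,interpolation=0)
    def cost(p): return sum(1-(np.minimum(a:=hullm(proj(n,xf(p,BLK))),T[n])>127).sum()/(np.maximum(a,T[n])>127).sum() for n in T)
    r=minimize(cost,x0,method="Nelder-Mead",options=dict(initial_simplex=np.array(x0)+np.array([[0,0,0],[.01,0,0],[0,.01,0],[0,0,.06]]),xatol=1e-4,fatol=1e-5)); return r.x,r.fun
E
python3 - <<'E'
from fit import *
V={"side":"pics/side0.png","top":"pics/top0.png"}
x0=[.63,-.10,-.25+ -0.0]
d=np.array([.635,-.06])-np.array([.592,-.21]); x0[2]=np.arctan2(d[1],d[0])-np.pi/2; 
x0[:2]=np.array([.637,-.06])-.045*d/np.linalg.norm(d)
for vs in(["side","top"],["top"],["side"]):
    p,c=fit_unit([(n,V[n]) for n in vs],x0); print(vs,p,c,"stub",xf(p,[0,.045,.079]))
    if len(vs)==2: U=p
np.save("U.npy",U)
for n in V: print(n,"proj stub top",proj(n,xf(U,[[0,.045,.079]])))
kn=[];hd=[]
for n in V:
    h=HSV(n,V[n]); red=((h[...,0]<6)|(h[...,0]>172))&(h[...,1]>170)&(h[...,2]>90)
    m,c=comp(red,proj(n,[.593,-.212,.066])[0]); kn.append((n,c)); print(n,"knob",c,m.sum())
    o=(h[...,0]>6)&(h[...,0]<16)&(h[...,1]>200)&(h[...,2]>100)
    b=np.argwhere(o)[:,::-1]; b=b[np.hypot(*(b-proj(n,[.547,.198,.034])[0]).T)<40]; print(n,"orange",b.mean(0),len(b),b.min(0),b.max(0)); hd.append((n,b.mean(0)))
P,e=tri(kn); c,s=np.cos(U[2]),np.sin(U[2]); print("knob",P,e,"in unit",c*(P[0]-U[0])+s*(P[1]-U[1]),-s*(P[0]-U[0])+c*(P[1]-U[1]))
print("handles centroid",tri(hd))
print("pivot top z.046",onplane("top",[175.8,192.5],.046),"ring z.0105",onplane("top",[169,174],.0105),"handle z.045",onplane("top",hd[1][1],.045))
E
```

```text
['side', 'top'] [ 0.62637282 -0.10643843 -0.28559992] 0.1024134300043208 stub [[ 0.63905081 -0.06326126  0.079     ]]
['top'] [ 0.62688433 -0.10642921 -0.28465963] 0.041072559645295215 stub [[ 0.63952172 -0.06324013  0.079     ]]
['side'] [ 0.62744194 -0.10620258 -0.30041618] 0.058816286324084754 stub [[ 0.64075824 -0.06321797  0.079     ]]
side proj stub top [[283.03761196 197.03463882]]
top proj stub top [[278.64971924 168.58385879]]
side knob [297.96491228 237.9122807 ] 57
side orange [215.33333333 174.        ] 3 [209 172] [224 175]
top knob [335.81967213 184.57377049] 61
top orange [187.52       214.37333333] 150 [175 199] [202 232]
knob [ 0.59479923 -0.21489891  0.06552176] 0.03501563260624607 in unit 0.00026227222107467335 -0.11296237163954734
handles centroid (array([0.52404154, 0.18537761, 0.03342976]), np.float64(2.915741089084861))
pivot top z.046 [0.58796082 0.21326776 0.046     ] ring z.0105 [0.64798955 0.2396554  0.0105    ] handle z.045 [0.52809616 0.18177829 0.045     ]
```

```bash
cat >> fit.py <<'E'
PT=np.array([[-.107,0,.037],[-.027,0,.037],[0,0,.037],[.063,0,.0015]])
def fit_pl(obs,z=None):
    f=lambda p:np.concatenate([(proj(n,xf(p[:3],PT+[0,0,p[3] if z is None else z]))-a).ravel() for n,a in obs])
    return least_squares(f,[.59,.215,.45]+([.009] if z is None else []))
E
python3 - <<'E'
from fit import *
T=np.array([[193,423],[147,331],[130,298],[106,232]])/3.6+[140,110]-.36
S=np.array([[132,231],[191,190],[204,166],[249,162]])/4+[180,120]-.37
for o,z in(([("top",T),("side",S)],None),([("top",T),("side",S)],.009),([("top",T)],.009),([("side",S)],.009)):
    r=fit_pl(o,z); print(r.x,np.round(r.fun,1))
# loosened colour masks, orange blobs
for n in("side","top"):
    h=HSV(n,f"pics/{n}0.png"); o=(h[...,0]>3)&(h[...,0]<15)&(h[...,1]>185)&(h[...,2]>120); k,l,s,c=cv2.connectedComponentsWithStats(o.astype(np.uint8))
    print(n,[(s[i,4],c[i].round(1).tolist()) for i in range(1,k) if s[i,4]>10])
E
```

```text
[0.59017649 0.21319868 0.44695912 0.00489674] [-0.   0.1 -0.1 -0.8  0.4 -0.4 -0.1  0.6 -0.1  0.  -0.8 -1.4  0.5  0.8
 -0.5  0.6]
[0.58926044 0.21176477 0.44771698] [ 0.3  0.3  0.2 -0.7  0.6 -0.4  0.1  0.6 -0.2 -0.5 -0.8 -2.   0.4  0.3
 -0.6  0.1]
[0.58909617 0.21257209 0.44510821] [-0.1  0.4 -0.1 -0.7  0.3 -0.3 -0.1  0.6]
[0.5888266  0.20857926 0.45377667] [ 0.2  0.2 -0.5 -1.4  0.7  0.8 -0.4  0.5]
side [(np.int32(33), [215.0, 169.9]), (np.int32(28), [223.2, 173.9])]
top [(np.int32(109), [192.9, 211.1]), (np.int32(107), [180.0, 217.7])]
```

```bash
cat >> h.py <<'E'
def down(yaw,flip=False):  # tool x along yaw (or reversed), z down
    a=yaw+(np.pi if flip else 0); c,s=np.cos(a),np.sin(a)
    return R.from_matrix(np.array([[c,s,0],[s,-c,0],[0,0,-1]])).as_quat()
def best(pos,yaw):
    o=[]
    for f in(0,1):
        q=solve_ik(pos,down(yaw,f))
        if q is not None: o.append((np.abs(np.array(q)-state()["joint_positions"]).max(),f,q))
    o.sort(key=lambda t:t[0]); print([(round(a,2),f) for a,f,_ in o]); return down(yaw,o[0][1])
E
cat > push.py <<'E'
from fit import *
U=np.load("U.npy"); dirv=np.array([-np.sin(U[2]),np.cos(U[2]),0])
at=lambda y,z:xf(U,[0,y,z])[0]
q=best(at(-.152,.25),U[2]+np.pi/2)
move_gripper(0.0,40); move_ptp(at(-.152,.14),q); servo_line(at(-.152,.053),.2)
print("t",state()["time_s"],state()["tool_pos"],state()["wrist_force"])
f0=state()["wrist_force"]
servo_line(at(-.106,.053),.06)
y=-.106
while y<-.06:
    y+=.002; servo_line(at(y,.053),.05); s=state(); f=-(s["wrist_force"]-f0)@dirv
    print(round(y,3),round(f,1),end="; ")
    if f>14: break
dwell(.3); s=state(); print("\nt",s["time_s"],s["tool_pos"],-(s["wrist_force"]-f0)@dirv)
for n in("side","top"): cv2.imwrite(f"pics/{n}2.png",snapshot(n)[:,:,::-1])
E
python3 push.py
```

```text
[(np.float64(1.6), 0), (np.float64(3.02), 1)]
t 5.7333 [ 0.58399044 -0.25230389  0.05351094] [-0.18756678 -0.11105444  0.88487365]
-0.104 0.3; -0.102 2.3; -0.1 1.9; -0.098 1.4; -0.096 1.7; -0.094 2.3; -0.092 2.9; -0.09 1.7; -0.088 1.5; -0.086 1.4; -0.084 1.6; -0.082 1.7; -0.08 1.8; -0.078 4.5; -0.076 10.5; -0.074 16.4; 
t 10.95 [ 0.60433304 -0.18187696  0.05326474] 16.435219653056716
```

```bash
cat > pick.py <<'E'
from fit import *
U=np.load("U.npy"); at=lambda y,z:xf(U,[0,y,z])[0]
servo_line(at(-.086,.053),.1); servo_line(at(-.095,.15),.3)
G=np.array([.5892,.2122,0])-.048*np.array([np.cos(.447),np.sin(.447),0])
move_gripper(.085)
q=best(G+[0,0,.13],.447); move_ptp(G+[0,0,.13],q)
kn=[]
for n in("side","top"):
    f=f"pics/{n}3.png"; cv2.imwrite(f,snapshot(n)[:,:,::-1]); h=HSV(n,f); red=((h[...,0]<6)|(h[...,0]>172))&(h[...,1]>170)&(h[...,2]>90)
    m,c=comp(red,proj(n,at(-.053,.065))[0]); kn.append((n,c)); print(n,c,m.sum())
P,e=tri(kn); c,s=np.cos(U[2]),np.sin(U[2]); print("knob unit y",-s*(P[0]-U[0])+c*(P[1]-U[1]),e)
print(state()["time_s"],state()["tool_pos"],state()["joint_positions"].round(2))
E
python3 pick.py; python3 -c "
import cv2,numpy as np
a=cv2.imread('pics/side3.png');b=cv2.imread('pics/top3.png')
f=lambda i:cv2.resize(i,(390,330),interpolation=2)
cv2.imwrite('pics/c3.png',np.hstack([f(a[110:270,180:369]),f(b[130:270,150:316])]))"
```

```text
[(np.float64(1.48), 0), (np.float64(1.66), 1)]
side [292.17307692 223.94230769] 52
top [315.31666667 179.05      ] 60
knob unit y -0.05688975277433005 0.15842397878407155
14.1333 [0.54642391 0.1906972  0.13017326] [ 0.21  0.03  1.81 -0.    1.3   1.33]
```

View pics/c3.png

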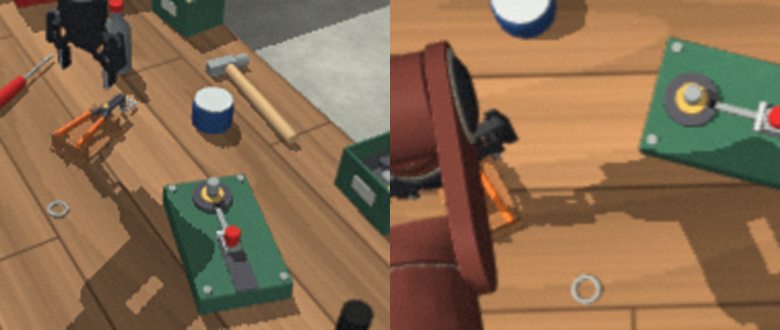

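The knob moved about 56 mm to the hub. The side view has it at (292,224) with the rod reaching the hub, and the force rise confirms the stop. The fingers are over the handles, so I'll grip and lift.

```bash
python3 - <<'E'
from fit import *
G=np.array([.5892,.2122,0])-.048*np.array([np.cos(.447),np.sin(.447),0])
servo_line(G+[0,0,.021],.15); print(state()["wrist_force"])
move_gripper(0.02,60); s=state(); print(s["gripper_width"],s["grasp_force"],s["wrist_force"])
servo_line(G+[0,0,.06],.06); servo_line(G+[0,0,.12],.2); dwell(.2)
s=state(); print(s["time_s"],s["tool_pos"],s["gripper_width"],s["grasp_force"],s["wrist_force"],s["moment"])
for n in("side","top"): cv2.imwrite(f"pics/{n}4.png",snapshot(n)[:,:,::-1])
E
python3 -c "
import cv2,numpy as np
cv2.imwrite('pics/c4.png',cv2.resize(cv2.imread('pics/side4.png')[90:230,170:330],None,fx=4.2,fy=4.2,interpolation=2))"
```

```text
[ 0.17237693 -0.41870837  0.80853929]
0.025150752683886068 59.94970500469208 [-3.43258669 -0.72248468  8.12043586]
17.0333 [0.544456   0.19114017 0.11758419] 0.02512884550042264 58.99748146533966 [ 0.46708925 -1.41052852 -2.27315306] [-0.00671857  0.03670982 -0.05255832]
```

View pics/c4.png

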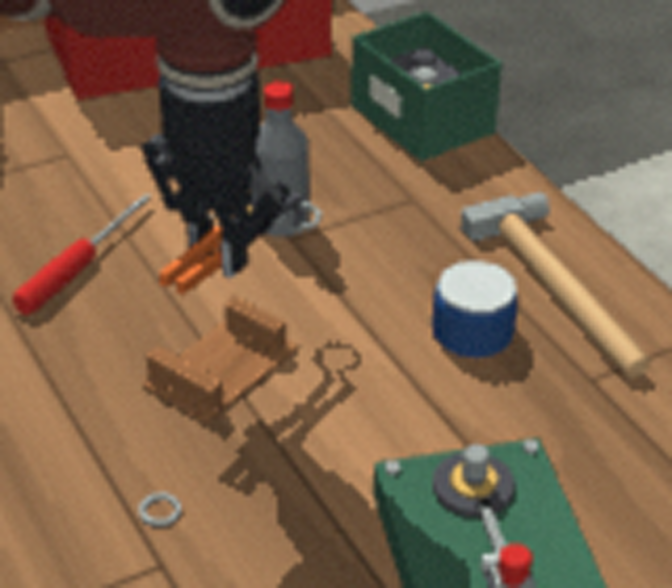

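The pliers are held level off the empty rest, ring end visible at (300,215) in the crop, and the shadow shows the ring spread. Next is a hover over the stub to measure.

```bash
cat > hov.py <<'E'
from fit import *
U=np.load("U.npy"); S=xf(U,[0,.045,0])[0]; yaw=0.0
T=S+[-.111,0,.118]
move_ptp(T,down(yaw)); dwell(.3)
s=state(); print(s["time_s"],s["tool_pos"]-T,R.from_quat(s["orientation"]).as_matrix().round(3).tolist(),s["gripper_width"],s["joint_positions"].round(2))
for n in("side","top"):
    cv2.imwrite(f"pics/{n}5.png",snapshot(n)[:,:,::-1])
    print(n,[(q,[(np.round(d["at"],1).tolist(),round(d["score"],2)) for d in landmark_of(n,q)[:2]]) for q in("ring","stub_top")], "pred ring",proj(n,s["tool_pos"]+[.111,0,-.0105]).round(1),"stub",proj(n,S+[0,0,.079]).round(1))
E
python3 hov.py; python3 -c "
import cv2,numpy as np
a=cv2.imread('pics/side5.png')[150:240,230:330];b=cv2.imread('pics/top5.png')[120:210,230:330]
f=lambda i:cv2.resize(i,(400,360),interpolation=2)
cv2.imwrite('pics/c5.png',np.hstack([f(a),f(b)]))"
```

```text
18.4333 [ 1.87921202e-04  8.98410446e-04 -2.24114068e-05] [[1.0, 0.002, -0.0], [0.002, -1.0, 0.0], [-0.0, -0.0, -1.0]] 0.025333832735365682 [-0.26 -0.07  1.93  0.    1.28  1.31]
side [('ring', [([282.6, 188.4], 0.5)]), ('stub_top', [([284.1, 194.2], 0.88)])] pred ring [[283.6 190.5]] stub [[283. 197.]]
top [('ring', []), ('stub_top', [([278.2, 169.3], 0.95)])] pred ring [[279.  165.8]] stub [[278.6 168.6]]
```

View pics/c5.png

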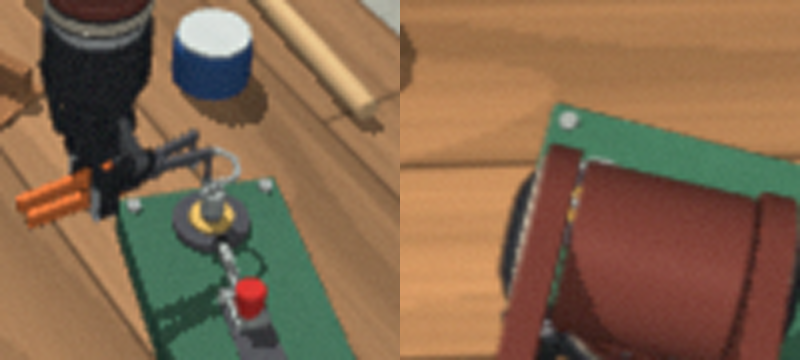

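The side view shows the spread ring over the stub, with its right edge at about (290,191), but the arm hides the top view. I'll turn the pliers so they come from +y and both cameras can see.

```bash
sed -i 's/yaw=0.0/yaw=-np.pi\/2/; s/T=S+.*/T=S+[0,.111,.118]/; s/\[.111,0,-.0105\]/[0,-.111,-.0105]/; s/5.png/6.png/' hov.py
python3 hov.py; python3 -c "
import cv2,numpy as np
a=cv2.imread('pics/side6.png')[155:225,250:320];b=cv2.imread('pics/top6.png')[130:200,240:310]
f=lambda i:cv2.resize(i,(400,400),interpolation=2)
cv2.imwrite('pics/c6.png',np.hstack([f(a),f(b)]))"
```

```text
20.6083 [-3.98846045e-05 -1.90632368e-04  6.24914857e-05] [[-0.0, -1.0, 0.0], [-1.0, 0.0, -0.0], [0.0, -0.0, -1.0]] 0.02515511336110172 [-0.04  0.18  1.67 -0.    1.29  3.1 ]
side [('ring', [([285.4, 187.6], 0.67)]), ('stub_top', [([280.2, 195.9], 0.59)])] pred ring [[283.8 190.7]] stub [[283. 197.]]
top [('ring', [([275.3, 165.1], 0.88), ([254.5, 167.9], 0.52)]), ('stub_top', [([278.7, 167.1], 0.63)])] pred ring [[279.5 165.9]] stub [[278.6 168.6]]
```

View pics/c6.png

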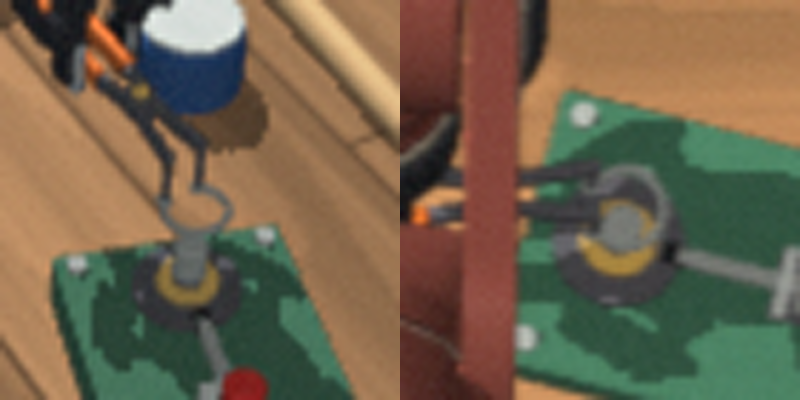

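Both views agree with the prediction. The ring centre is at about (284.3,191.0) in side against (283.8,190.7) predicted, and (279.3,165.5) in top against (279.5,165.9). I'll refine the stub axis from the hub disc and take a ring fix before descending.

Run:
```python
from fit import *
U=np.load("U.npy"); S=xf(U,[0,.045,0])[0]; print(S)
th=np.linspace(0,2*np.pi,60); ob=[]
for n in("side","top"):
    h=HSV(n,f"pics/{n}0.png"); p=lambda c,r,z:proj(n,np.c_[c[0]+r*np.cos(th),c[1]+r*np.sin(th),0*th+z])
    g=(h[...,0]>50)&(h[...,0]<95)&(h[...,1]>70)
    roi=np.zeros(g.shape,np.uint8); cv2.fillConvexPoly(roi,p(S,.040,.044).round().astype(np.int32),1)
    m,c=comp((~g)&(roi>0),p(S,.02,.048).mean(0))
    def disc(c):
        a=np.zeros((384*4,512*4),np.uint8)
        for r,z0,z1 in((.032,.040,.048),(.010,.05,.079)):
            q=cv2.convexHull(np.r_[p(c,r,z0),p(c,r,z1)].astype(np.float32)); cv2.fillConvexPoly(a,np.round(((q+.5)*4-.5)*16).astype(np.int32),255,shift=4)
        return a
    M=cv2.resize(m.astype(np.uint8)*255,None,fx=4,fy=4,interpolation=0); M=cv2.morphologyEx(M,cv2.MORPH_CLOSE,np.ones((25,25)))
    cost=lambda c:1-((a:=disc(c))&M>0).sum()/((a|M)>0).sum()
    r=minimize(cost,S[:2],method="Nelder-Mead",options=dict(initial_simplex=S[:2]+np.array([[0,0],[.006,0],[0,.006]]),xatol=1e-4))
    print(n,"hub",r.x,"delta mm",((r.x-S[:2])*1000).round(1),r.fun,m.sum())
    # brass centroid vs. simple
    # ring position at z from state
    px={"side":[284.3,191.0],"top":[279.3,165.5]}[n]; print("  ring",onplane(n,px,.1075)[:2]-S[:2])
print(tri([("side",[284.3,191.0]),("top",[279.3,165.5])]))
```

```text
[ 0.63905081 -0.06326126  0.        ]
side hub [ 0.63934454 -0.06272847] delta mm [0.3 0.5] 0.08709245198749438 264
  ring [ 0.00069879 -0.00219634]
top hub [ 0.63874029 -0.06347765] delta mm [-0.3 -0.2] 0.04493600445186419 433
  ring [0.00104093 0.00016262]
(array([ 0.64093467, -0.06337373,  0.10505724]), np.float64(0.10272663419772243))
```

```bash
python3 - <<'E'
from fit import *
U=np.load("U.npy"); T=xf(U,[0,.045,0])[0]+[-.0008,.1115,0]
servo_line(T+[0,0,.098],.1); dwell(.2); f0=state()["wrist_force"]
z=.098; step=.003
while z>.0605:
    z-=step if z>.0705 else .001; servo_line(T+[0,0,z],.04); s=state(); f=s["wrist_force"]-f0
    print(round(z,4),round(s["tool_pos"][2],4),f.round(1),end="; ")
    if f[2]>3 or np.hypot(*f[:2])>5: print("STOP"); break
print("\n",s["time_s"],s["tool_pos"]-T,s["gripper_width"],s["grasp_force"],s["moment"])
for n in("side","top"): cv2.imwrite(f"pics/{n}7.png",snapshot(n)[:,:,::-1]); print(n,proj(n,T+[0.0008,-.1115,.054]))
E
python3 -c "
import cv2,numpy as np
a=cv2.imread('pics/side7.png')[165:235,250:320];b=cv2.imread('pics/top7.png')[130:200,240:310]
f=lambda i:cv2.resize(i,(400,400),interpolation=2)
cv2.imwrite('pics/c7.png',np.hstack([f(a),f(b)]))"
```

```text
0.095 0.0948 [-0.3 -0.9  0.6]; 0.092 0.0916 [ 0.  -0.6  0.2]; 0.089 0.0886 [ 0.8 -0.8  0.2]; 0.086 0.0856 [ 0.1 -0.9 -0.1]; 0.083 0.0826 [-0.1 -1.3  1.4]; 0.08 0.0797 [-0.5 -1.4  0.3]; 0.077 0.0766 [-0.7 -0.7  0.9]; 0.074 0.0737 [ 0.  -0.4  0.5]; 0.071 0.0707 [-0.6 -0.2  2. ]; 0.068 0.0676 [ 0.1 -0.4  0. ]; 0.067 0.067 [-0.  -0.5  1.2]; 0.066 0.0659 [ 0.1 -0.2  0.7]; 0.065 0.0651 [-0.2 -0.6  2.5]; 0.064 0.0644 [-0.4  0.2  2.6]; 0.063 0.0636 [-0.5  1.1  4.5]; STOP

 25.2083 [0.00041939 0.00013996 0.06359315] 0.02515171234883121 59.20968532562256 [-0.05508423  0.07321506 -0.03337592]
side [[282.44588739 202.45724043]]
top [[278.04221716 170.82869839]]
```

View pics/c7.png

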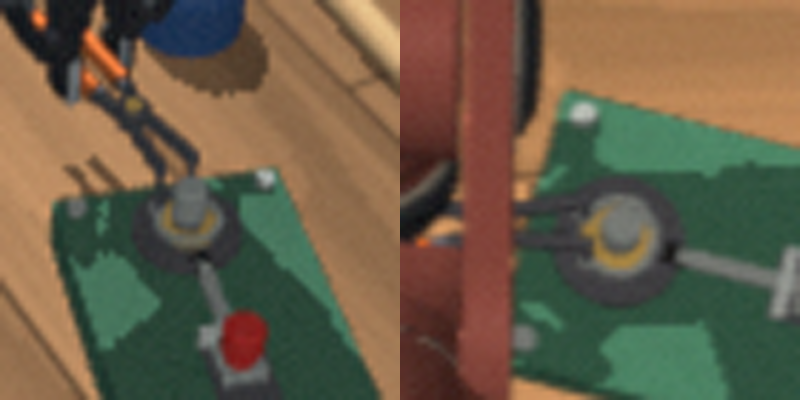

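The ring encircles the stub and has touched the washer lightly. In the top crop its centre is at about (620,238), pixel (278.1,171.3), against (278.0,170.8) for the groove. I'll raise it 1.5 mm to mid-groove, settle, and hand in if the forces are calm.

```bash
python3 - <<'E'
from fit import *
U=np.load("U.npy"); T=xf(U,[0,.045,0])[0]+[-.0008,.1115,0]
servo_line(T+[0,0,.0665],.03); dwell(.8)
s=state(); print(s["time_s"],s["tool_pos"]-T,s["wrist_force"],s["gripper_width"],s["grasp_force"],np.abs(s["dq"]).max())
for n in("side","top"):
    cv2.imwrite(f"pics/{n}8.png",snapshot(n)[:,:,::-1]); print(n,[(np.round(d["at"],1).tolist(),d["score"]) for d in landmark_of(n,"ring")[:1]],proj(n,xf(U,[0,.045,.054])).round(1))
E
python3 -c "
import cv2,numpy as np
a=cv2.imread('pics/side8.png')[165:235,250:320];b=cv2.imread('pics/top8.png')[130:200,240:310]
f=lambda i:cv2.resize(i,(400,400),interpolation=2)
cv2.imwrite('pics/c8.png',np.hstack([f(a),f(b)]))"
```

```text
26.375 [-2.92525619e-06  1.61388850e-05  6.65353825e-02] [-0.05795359 -0.45610684 -2.31729105] 0.02538783883536983 58.97363305091858 0.0017650437557771349
side [([282.5, 200.7], 0.68)] [[282.4 202.5]]
top [([275.8, 169.1], 0.49)] [[278.  170.8]]
```

View pics/c8.png

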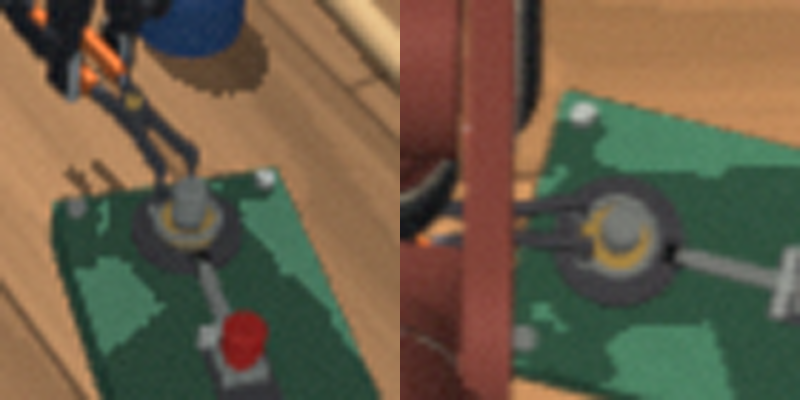

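The ring sits level around the groove, just above the washer, with wrist force back to the free-hanging value (-2.3 N), so I'm handing in.

```bash
python3 -c "
from plant import *
print(hand_in())"
```

```text
the job is handed in; nothing more can be done
None
```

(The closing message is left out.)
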